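Rack a slide carrier and scan it

TASK

Take the grey slide carrier out of the slanted stand and stand it upright on its long edge in the free rack slot in front of the scanner's window, centred, lowering it to the bottom of the slot before letting go. Then scan it: squeeze the scanner's trigger fully, keep it squeezed for about a second and let it spring back. Leave the carrier standing in its slot and the other things where they are.

Things in the scene. Friction and masses are not known exactly. Their poses are not given: they have to be found in the camera images.
- carrier: Loose carrier to rack: flat grey plate with three glass slides, 120 mm long (x), 12 thick (y), 100 high (z), 0.16 kg, same from both faces. Origin: middle of its lower long edge, top edge at z = 100 mm. At first it leans 24 degrees from upright in the slanted stand, which covers its lower 52 mm on the underside and 20 mm on the upper side.
- stand: Fixed slanted stand of sheet aluminium on a dark steel base 130 x 130 x 8 mm, holding the carrier. Origin: on the bench under the channel's lower end, z up; the channel runs along its x and leans 24 degrees towards its -y (roughly away from the robot). Nothing of it is higher than 80 mm.
- station: Fixed scanning station: dark steel base plate 150 (x) x 360 (y) x 8 mm, origin on the bench near its middle, z up. On its -y half is the scanner, window facing +y; on its +y half the two-slot aluminium rack. Slots run along x at y = 75 mm (free, in front of the window) and y = 145 mm (holds another carrier).
- slot (a point): Middle of the free slot's floor, 12 mm above the bench, axes as the station's. Slot: 100 mm long (x), ends open, 16 mm wide (y) between walls 24 mm high, then flaring to 33 mm wide at 36 mm above the floor. The carrier overhangs each end by 10 mm when centred. The scanner's nose ends 74 mm away towards -y and rises to 111 mm above this floor.
- scanner: Fixed pistol-shaped scanner, upside down: barrel along its y (window at +y), grip up along its z, leaning 25 degrees from vertical to the station's +x (roughly away from the robot). Origin on the barrel's axis, 80 mm above the bench. Grip: x -16 to 16, y -14 to 14, z 25 to 104 mm. Grey trigger bar: 20 mm wide in x, at rest y 28 to 37, z 32 to 98 mm, hinged at its lower end.
- grip (a point): Point fixed to the scanner at its y = 10, z = 85 mm, between grip and trigger, where to squeeze: one finger pad behind the grip, one in front of the trigger, closing along the scanner's y; 51 mm across at rest, about 41 mm squeezed. Axes as the scanner's.
- trigger (a joint): Trigger angle in rad: 0 at rest, 0.22 fully squeezed against its stop (towards the grip); a spring returns it, about 8 N near the tip when fully squeezed.
- neighbour: Another loose carrier, the same as the first, standing in the station's other slot; leave it alone. Origin: middle of its lower edge.
- jar: Loose glass specimen jar with a black cap, 64 mm diameter, 100 mm high, origin under its middle; leave it alone.
- slidebox: Loose card box 80 x 110 x 37 mm with a white lid, origin under its middle; leave it alone.
Mind the look-alikes: they are no part of the job. What is shaped like the carrier but pink or red is not meant.

How it is judged (in metres and radians):
On the way, in this order (a step that is already met when the one before it is completed fails the run):
1. the carrier, still in the fingers, is lowered to within 10 mm of the slot's floor, in the free slot (x of carrier in the frame of slot between -0.02 and 0.02 m and y of carrier in the frame of slot between -0.008 and 0.008 m and angle between carrier's own z axis and vertical below 0.22 rad and z of carrier in the frame of slot below 0.01 m and contact force between the fingers and carrier above 1 N), for 0.1 s.
2. the carrier stands in the slot, let go (x of carrier in the frame of slot between -0.02 and 0.02 m and y of carrier in the frame of slot between -0.008 and 0.008 m and angle between carrier's own z axis and vertical below 0.22 rad and z of carrier in the frame of slot below 0.005 m and contact force between the fingers and carrier below 0.1 N), for 0.2 s.
3. the trigger is squeezed fully (at least 0.19 of 0.22 rad) for 0.5 s with the carrier standing in the slot (x of carrier in the frame of slot between -0.02 and 0.02 m and y of carrier in the frame of slot between -0.008 and 0.008 m and angle between carrier's own z axis and vertical below 0.22 rad and value of joint trigger above 0.19 rad), for 0.5 s.
At the end, for the whole second after the job is handed in: The carrier stands on its long edge on the floor of the free slot in front of the scanner (within 5 mm of the floor, within 20 mm of centred along the slot, within 8 mm across it, less than 0.22 rad from upright), at rest; the trigger is back at rest (below 0.04 rad) (x of carrier in the frame of slot between -0.02 and 0.02 m and y of carrier in the frame of slot between -0.008 and 0.008 m and angle between carrier's own z axis and vertical below 0.22 rad and z of carrier in the frame of slot below 0.005 m and linear speed of carrier below 0.02 m/s and value of joint trigger below 0.04 rad); the robot touches nothing.
It fails at once if the other carrier is moved more than 30 mm or leaned over (distance of neighbour from where it was at the start of the episode above 0.03 m or angle between neighbour's own z axis and vertical above 0.3 rad).
It fails at once if the jar is moved more than 40 mm or tipped (distance of jar from where it was at the start of the episode above 0.04 m or angle between jar's own z axis and vertical above 0.4 rad).
It fails at once if the card box is moved more than 40 mm (distance of slidebox from where it was at the start of the episode above 0.04 m).
It also fails if it takes over 54 s, if anything falls off the work surface, if the arm or the gripper's body presses on something with over 40 N, if the wrist force passes 120 N, or if a joint passes its speed limit or range.

ROBOT

A 6-joint arm with a two-finger parallel gripper is mounted at the origin on the work surface. World frame = base frame: x ahead of the robot, y to its left, z up, the work surface at z = 0. Lengths are in mm, angles in rad, forces in N, time in s.
With the tool pointing down it reaches from about 325 to 850 mm from the base axis. Payload 15.5 kg.
Tool frame: the origin (TCP) lies midway between the tips of the shut fingers; the grasp point (between the pads) lies 19 mm behind it; z points along the fingers, y is the direction in which the jaws open and shut (so a half turn about z gives the same grasp; the last joint's range is limited). The gripper opens to 91 mm and grips with 3 to 60 N. Pads are 32 mm wide; open, the fingers measure 118 mm over their backs; the gripper's body (76 mm by 178 mm) begins 60 mm behind the grasp point.
Start: joints at [1.02, 0.494, 1.345, -0, 1.302, -0.096], TCP at [275.109, 561.197, 213.915] pointing down, gripper open.
Joint ranges: [-2.91, 2.91], [-0.82, 2.16], [0.22, 2.67], [-1.22, 4.37], [0.12, 2.79], [-3.08, 3.08]. Speed limits (rad/s): [1.89, 1.89, 2.57, 3.01, 3.01, 3.01].

INTERFACE

Orientations are given as a unit quaternion [x, y, z, w].
In Python, from workcell import observe, capture, camera_params, job_done, trace gives the robot as it stands.
- The arm moves only by the tool step_arm, never from a script. Its argument "series" is a list of rows, each an object with "travel": the shift along the tool's x, y, z in units of 250 mm (1.0 is 250 mm), a list of three; "rot": the turn, a rotation vector about the tool's x, y, z in units of 0.5 rad (1.0 is 0.5 rad), a list of three; "fingers": the closure, from 0 (fully open) to 1 (shut). A call has 1 to 12 rows; each row is the pose to reach, as a shift and turn from the pose commanded when the call began, along the tool's axes at that moment; what a row does not reach only later rows make up. A row lasts 1/12 s, in which the tool goes at most 41.7 mm and 7.16 degrees, less where a joint would pass 70% of its speed; a pose out of reach is approached as far as the arm can. A call with a number of a shift or a turn outside -1 to 1 is refused whole. A call with a gripper value outside its range is refused whole. The fingers move at their own pace and stop on an object; the grip force is fixed at half the most. Time passes only in rows, so rows that repeat a pose let the fingers close. It gives the time, the measured TCP pose, the force and the opening at its end, in the units of the state.
- observe(): the state, without advancing time (a new reading comes with each control period).
- capture(name): name is "side" or "top"; returns the picture (480x640x3 uint8, red, green, blue); there is no depth.
- camera_params(name): a dict with "mtx" (3x3 intrinsics, pixels), "world_to_cam" (4x4, takes a point from world to camera coordinates). Camera axes: x right, y down, z forward; pixel columns grow to the right and rows downward; lengths in mm; the calibration is good to about 2 mm. A picture is of the moment at which its call begins. camera_params takes no time and is no camera call.
- job_done(): hands the job in, once; it reports no verdict.
Trained networks look in the newest picture that a camera, given by its name, has taken for a name from the list of things; names that differ only in an ending like _2 or _b are one class to them, and where a whole thing is asked for, a point or a joint stands for the part that bears it (a point fixed in the world has none). Each returns a list of dicts, best first, with "score" (0 to 1); they miss things now and then, are a little off and sometimes report something else, mostly with a low value. They report only what shows in the picture. A call takes as long as a camera call. They do not tell look-alikes from the thing itself.
- trace(camera, thing): "region" (480x640 bool, what is visible of it) and "rect" ([left, top, right, bottom] in pixels, round what is visible of it).
The state is a dict: "time_s": time; "joint_positions": joint angles; "qd": joint speeds; "tau": joint torques, N m; "tcp_pos": TCP position; "orientation": TCP orientation; "ft_force": force on the tool from outside, world axes, zero at the start; "ft_torque": the same for the moment, N m; "opening": finger opening in mm.
Only numpy, scipy, OpenCV 4.12 (cv2) and the standard library are available. Lean on these libraries where they do the work, as an engineer would, in place of code of your own. Each camera call takes 0.05 s, during which the arm holds its last target. There are 200 camera calls.

## Working session

There is one attempt and no reset: what is moved stays moved. The work goes in short steps, Python scripts to look and compute and a tool call to move; the robot and the scene stay as the last step left them, time stands still between calls to the robot, and variables do not carry over. Pictures are saved under pics/ and viewed, about 8 in all and at most 12, crops included, and the job is handed in when it is done.

Besides the shell and the picture viewer there is one more tool, called after "Call:" by a JSON object that holds its "method" and its "body", one argument or row to a line. step_arm: Moves the arm, as the interface text tells. Its arguments: {"type":"object","properties":{"series":{"type":"array"}},"required":["series"]}

```bash
mkdir -p pics; ls; python3 - <<'E'
from workcell import *
import cv2,numpy as np
s=observe();print(s)
for n in("side","top"):
    im=capture(n);cv2.imwrite(f"pics/{n}0.png",im[...,::-1])
    p=camera_params(n);print(n,np.round(p["mtx"],1).tolist(),np.round(p["world_to_cam"],4).tolist())
    for t in("carrier","stand","station","scanner","grip","jar","slidebox","neighbour"):
        print(t,[(round(float(d["score"]),2),d["rect"]) for d in trace(n,t)])
E
```

```text
pics
{'time_s': 0.0, 'joint_positions': array([ 1.01949948e+00,  4.94175970e-01,  1.34612764e+00, -2.18464215e-05,
        1.30248522e+00, -9.55211254e-02]), 'qd': array([ 0.00039201, -0.00050647,  0.00064726,  0.00029101, -0.00092758,
       -0.0006651 ]), 'tau': array([-5.78048304e-03, -8.78785372e+01, -3.81858945e+01,  7.01737264e-02,
        5.30433096e-02, -7.30118199e-05]), 'tcp_pos': array([274.91813082, 560.8719797 , 213.34392677]), 'orientation': array([ 2.25917630e-01,  9.74146225e-01, -5.70431731e-04, -1.80089199e-04]), 'ft_force': array([ 0.28654395,  0.00833069, -0.13317195]), 'ft_torque': array([ 0.00961186, -0.04228953, -0.01511315]), 'opening': 91.22595798134556}
side [[455.0, 0.0, 325.9], [0.0, 455.0, 240.6], [0.0, 0.0, 1.0]] [[-0.6802, -0.733, -0.0081, 386.9726], [-0.3897, 0.3709, -0.843, 320.6043], [0.6209, -0.5702, -0.5379, 522.9372], [0.0, 0.0, 0.0, 1.0]]
carrier [(0.93, [351.2, 214.5, 399.1, 244.2]), (0.8, [385.5, 213.5, 429.7, 286.8]), (0.56, [438.6, 221.9, 510.9, 259.5]), (0.55, [473.2, 282.9, 564.2, 333.9])]
stand [(0.9, [366.1, 257.8, 454.7, 310.6])]
station
[... 366 characters left out ...]
, 211.6, 466.0]), (0.45, [255.6, 247.3, 357.6, 364.5])]
top [[446.7, 0.0, 317.8], [0.0, 446.7, 235.9], [0.0, 0.0, 1.0]] [[0.0124, -0.9999, -0.0044, 25.7152], [-0.9914, -0.0117, -0.1302, 570.1597], [0.1301, 0.0059, -0.9915, 834.2486], [0.0, 0.0, 0.0, 1.0]]
carrier [(0.87, [409.3, 345.8, 484.9, 414.6]), (0.79, [416.6, 160.0, 492.6, 237.5]), (0.67, [481.7, 248.0, 548.6, 324.8])]
stand [(0.9, [370.9, 247.9, 439.9, 319.1])]
station [(0.89, [133.6, 247.2, 318.0, 326.3])]
scanner [(0.78, [219.5, 250.5, 311.3, 313.2])]
grip [(0.76, [219.3, 252.0, 313.0, 314.2])]
jar [(0.83, [363.0, 106.0, 401.1, 154.9])]
slidebox [(0.59, [192.8, 126.8, 261.2, 178.5])]
neighbour [(0.88, [131.3, 251.8, 160.1, 320.8])]
```

```bash
python3 - <<'E'
import cv2,numpy as np
a=cv2.imread("pics/top0.png")[90:430,110:570];b=cv2.imread("pics/side0.png")[180:480,130:590]
cv2.imwrite("pics/t1.png",cv2.resize(a,None,fx=1.7,fy=1.7));cv2.imwrite("pics/s1.png",cv2.resize(b,None,fx=1.7,fy=1.7))
E
```

```text
(no output)
```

View pics/t1.png

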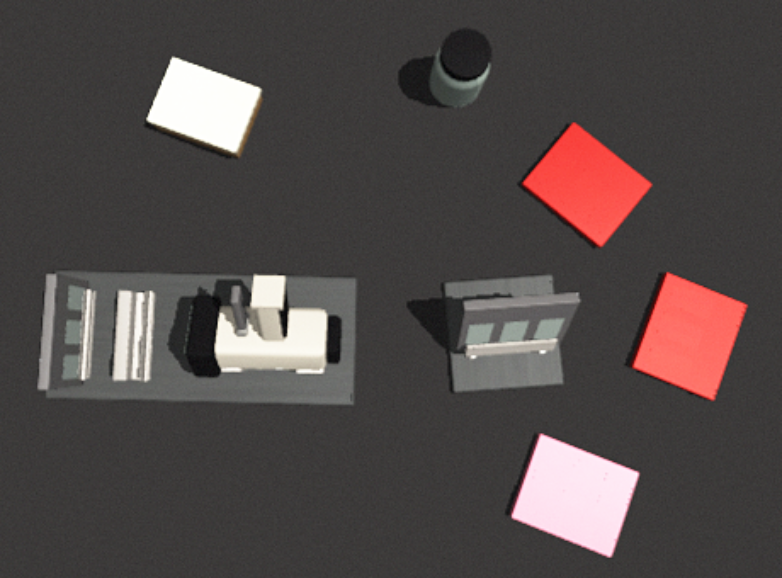

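View pics/s1.png

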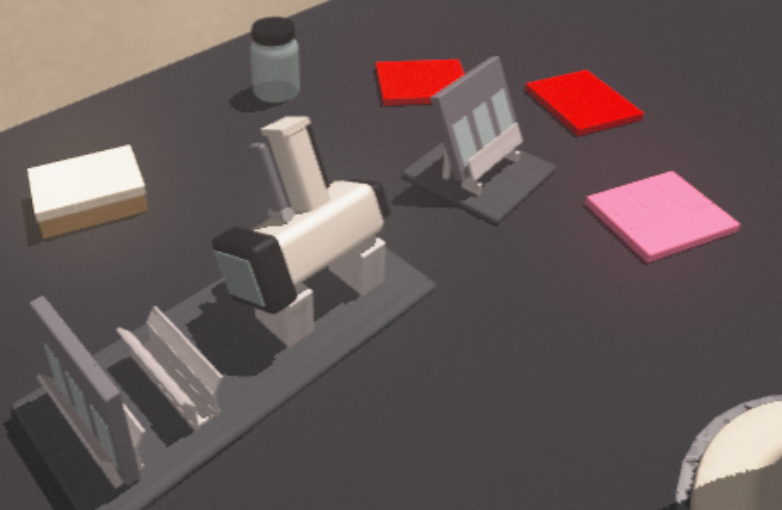

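The grey plate in the stand is at top-camera pixel (415,278). These could be confused with it:
- red plates at (455,198) and (515,286)
- a pink plate at (447,380)
- the grey neighbour in the rack at (140,285)

By the description, I choose the grey one in the stand. The close crop below checks that choice and gives me the corners.

```bash
python3 - <<'E'
import cv2,numpy as np
t=cv2.imread("pics/top0.png");s=cv2.imread("pics/side0.png")
def crop(im,x,y,w,h,f):
    c=cv2.resize(im[y:y+h,x:x+w],None,fx=f,fy=f,interpolation=cv2.INTER_CUBIC)
    c=np.clip(((c/255.)**.6)*255,0,255).astype(np.uint8)
    for u in range(-(-x//10)*10,x+w,10):
        cv2.line(c,((u-x)*f,0),((u-x)*f,6 if u%50 else 14),(0,255,255),1)
        if u%20==0: cv2.putText(c,str(u),((u-x)*f+2,14),0,.35,(0,255,255),1)
    for v in range(-(-y//10)*10,y+h,10):
        cv2.line(c,(0,(v-y)*f),(6,(v-y)*f),(0,255,255),1)
        if v%20==0: cv2.putText(c,str(v),(8,(v-y)*f+4),0,.35,(0,255,255),1)
    return c
a=crop(t,128,244,200,86,4);b=crop(t,364,250,100,64,4);c=crop(s,364,211,100,64,4)
c=crop(s,362,211,100,64,4)
cv2.imwrite("pics/z2.png",np.vstack([a,np.hstack([b,c])]))
E
```

```text
(no output)
```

View pics/z2.png

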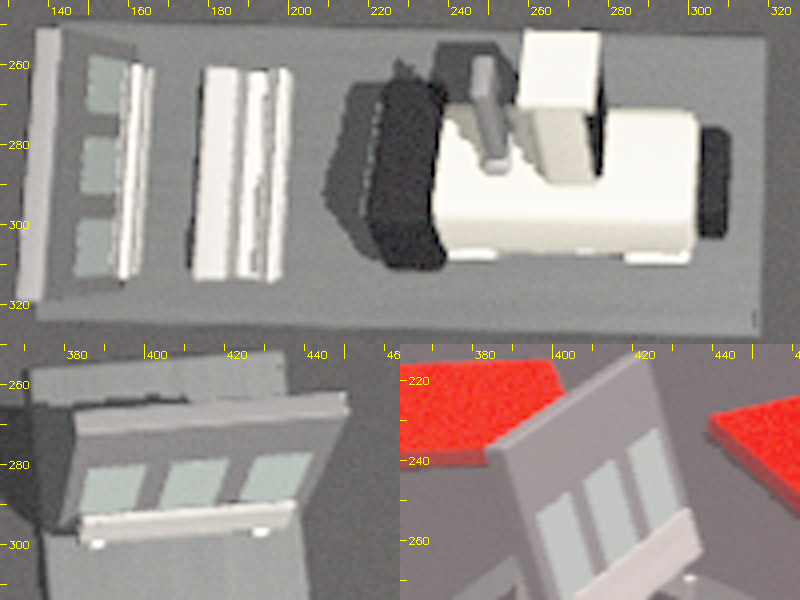

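```bash
cat > h.py <<'E'
import numpy as np, cv2
from scipy.optimize import least_squares
from scipy.spatial.transform import Rotation as R
from workcell import *
P={n:camera_params(n) for n in("top","side")}
def proj(n,p):
    p=np.atleast_2d(p);T=np.array(P[n]["world_to_cam"]);c=p@T[:3,:3].T+T[:3,3]
    u=c@np.array(P[n]["mtx"]).T;return u[:,:2]/u[:,2:]
def fit(obs,x0,rot,free):   # obs: (cam, local pt, px); pose xyz,psi
    def pose(q):
        x=np.array(x0,float);x[free]=q;return x
    def res(q):
        x=pose(q);Q=rot(x[3])
        return np.concatenate([proj(n,Q.apply(l)+x[:3])[0]-px for n,l,px in obs])
    s=least_squares(res,np.array(x0,float)[free],loss="soft_l1")
    return pose(s.x),np.round(res(s.x).reshape(-1,2),1)
yaw=lambda a:R.from_euler("z",a)
lean=lambda a:R.from_euler("z",a)*R.from_euler("x",24,degrees=True)
E
python3 - <<'E'
from h import *
st,r=fit([("top",[75,-180,8],(319.5,254)),("top",[-75,-180,8],(317.75,327.75)),("top",[-75,180,8],(137.2,323.5))],[500,100,0,0],yaw,[0,1,3]);print("station",st.round(3),r.tolist())
sd,r=fit([("top",[65,-65,8],(370.5,256.5)),("top",[-65,-65,8],(434.5,252)),("top",[-65,65,8],(441.2,315.3)),("top",[65,65,8],(376.5,320))],[500,-150,0,1.57],yaw,[0,1,3]);print("stand (base ctr)",sd.round(3),r.tolist())
c,r=fit([("top",[60,-6,100],(383.25,267.25)),("top",[60,6,100],(383.25,272.75)),("top",[-60,-6,100],(450.5,262.25)),("top",[-60,6,100],(451,266.5)),
("side",[60,6,100],(383.75,237.5)),("side",[-60,0,100],(422,213))],[500,-150,15,1.57],lean,[0,1,2,3]);print("carrier",c.round(3),r.tolist())
print("side corners", [(x,y,proj("side",lean(c[3]).apply([x,y,100])+c[:3]).round(1).tolist()) for x in(60,-60) for y in (-6,6)])
Q=yaw(st[3]); f=lambda l:Q.apply(l)+st[:3]
print("slot mouth", [proj("top",f([x,75+y,48])).round(1).tolist() for x,y in((50,16.5),(50,-16.5),(-50,16.5),(-50,-16.5))])
# scanner: grip top corners
sc=lambda a:R.from_euler("z",a)*R.from_euler("y",25,degrees=True)
px=[(259,251.5),(278.2,251.5),(278,271),(258.5,271)]
loc=[[16,14,104],[16,-14,104],[-16,-14,104],[-16,14,104]]
g,r=fit([("top",l,p) for l,p in zip(loc,px)],[*f([0,-70,0])[:2],80,st[3]],sc,[0,1]);print("scanner",g.round(3),r.tolist(),"in station",Q.inv().apply(g[:3]-st[:3]))
print("grip",sc(g[3]).apply([0,10,85])+g[:3],"slot",f([0,75,12]))
print("trig tip top",proj("top",sc(g[3]).apply([[x,y,98] for x in(10,-10) for y in(28,37)])+g[:3]).round(1).tolist())
E
```

```text
station [ 4.67607e+02  2.08805e+02  0.00000e+00 -1.40000e-02] [[0.6, -1.5], [0.4, 0.8], [-1.7, 0.1]]
stand (base ctr) [ 476.166 -142.976    0.       1.657] [[-0.4, -1.0], [0.2, -1.3], [0.6, 1.0], [-0.5, 1.2]]
carrier [ 465.325 -145.081   27.946    1.651] [[-1.0, -0.8], [-0.1, -0.2], [-0.1, -0.4], [0.9, 1.4], [3.4, -0.1], [-0.8, 0.2]]
side corners [(60, -6, [[382.0, 237.6]]), (60, 6, [[387.2, 237.4]]), (-60, -6, [[418.7, 213.4]]), (-60, 6, [[423.7, 213.0]])]
slot mouth [[[178.1, 259.9]], [[195.3, 260.3]], [[174.6, 312.8]], [[192.0, 313.3]]]
scanner [ 4.65330e+02  1.12338e+02  8.00000e+01 -1.40000e-02] [[1.8, 1.0], [-0.4, 1.4], [-1.7, -0.9], [0.4, -1.4]] in station [ -0.94661342 -96.48966065  80.        ]
grip [501.3869626  121.84172355 157.0361619 ] slot [468.64105835 283.79829967  12.        ]
trig tip top [[252.4, 257.2], [246.9, 257.1], [251.1, 267.9], [245.6, 267.8]]
```

```bash
python3 - <<'E'
from h import *
for z in (112,):
    n,r=fit([("top",[60,6,100],(137.25,251.5)),("top",[60,-6,100],(143,251.5)),("top",[-60,6,100],(132.5,318.5)),("top",[-60,-6,100],(138.5,318.5))],[468,355,12,0],yaw,[0,1,3]);print("neigh",n.round(3),r.tolist())
t=cv2.imread("pics/top0.png");s=cv2.imread("pics/side0.png");f=4
def draw(im,x,y,w,h,cam,polys):
    c=cv2.resize(im[y:y+h,x:x+w],None,fx=f,fy=f,interpolation=cv2.INTER_CUBIC);c=np.clip(((c/255.)**.7)*255,0,255).astype(np.uint8)
    for p,col in polys:
        q=((proj(cam,p)-[x,y]+.5)*f).round().astype(int);cv2.polylines(c,[q],True,col,1)
    return c
st=np.array([467.6,208.8,0,-.014]);g=np.array([465.3,112.3,80])
S=lambda l:yaw(st[3]).apply(l)+st[:3]
polys=[(S([[x,y,8] for x,y in((75,-180),(75,180),(-75,180),(-75,-180))]),(0,0,255))]
for yc in(75,145):
  for hw,z,col in((16.5,48,(0,255,0)),(8,36,(255,255,0)),(8,12,(255,0,255))):
    polys.append((S([[x,yc+k*hw,z] for x,k in((50,1),(50,-1),(-50,-1),(-50,1))]),col))
sc=R.from_euler("z",st[3])*R.from_euler("y",25,degrees=True)
polys.append((sc.apply([[16,14,104],[16,-14,104],[-16,-14,104],[-16,14,104]])+g,(255,0,0)))
polys.append((sc.apply([[x,37,z] for x,z in((10,32),(10,98),(-10,98),(-10,32))])+g,(0,140,255)))
a=draw(t,128,244,200,86,"top",polys);b=draw(s,150,355,100,64,"side",polys);c=draw(s,265,245,100,64,"side",polys)
cv2.imwrite("pics/ov3.png",np.vstack([a,np.hstack([b,c])]))
E
```

```text
neigh [ 4.69728e+02  3.47893e+02  1.20000e+01 -3.00000e-03] [[-0.5, -0.9], [0.5, -0.7], [-0.4, 0.7], [0.4, 0.8]]
```

View pics/ov3.png

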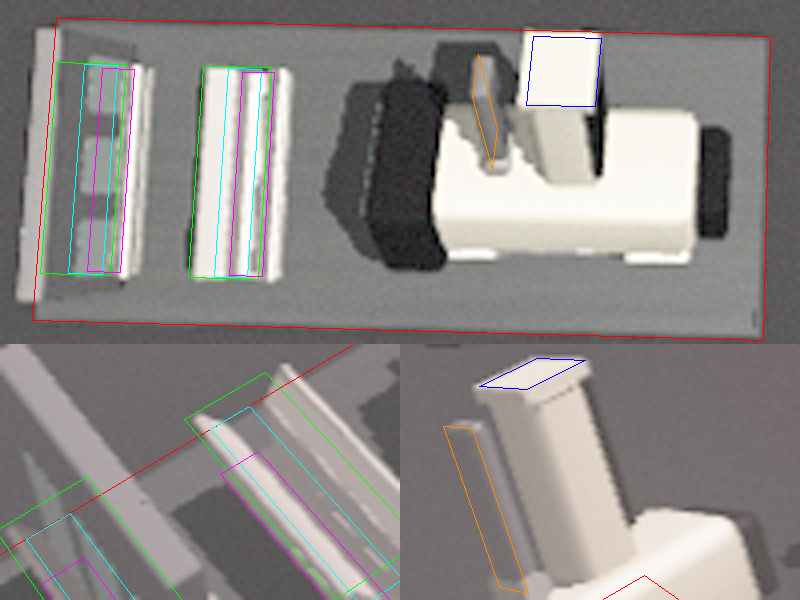

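```bash
python3 - <<'E'
from h import *
for w in (18,19.5):
  T=[("top",[50,-w,48],(200.7,261)),("top",[-50,-w,48],(197.7,314)),("top",[50,w,48],(179.5,261)),("top",[-50,w,48],(176,314))]
  S=[("side",[50,-w,48],(221.75,361)),("side",[50,w,48],(201.2,372.7))]
  for o in (T,T+S,S): 
    x,r=fit(o,[468,280,0,-.014],yaw,[0,1,3] if len(o)>2 else [0,1]);print(w,x.round(3),r.tolist())
E
```

```text
18 [ 4.66958e+02  2.77081e+02  0.00000e+00 -2.00000e-03] [[-1.5, 0.2], [-1.0, 0.1], [1.0, -0.1], [1.6, -0.2]]
18 [ 4.66134e+02  2.76592e+02  0.00000e+00 -9.00000e-03] [[-1.1, 0.7], [-1.0, 0.6], [1.4, 0.3], [1.7, 0.2], [-0.1, -1.7], [-1.5, -0.4]]
18 [ 4.63689e+02  2.76998e+02  0.00000e+00 -1.40000e-02] [[0.7, -0.7], [-0.7, 0.6]]
19.5 [ 4.66960e+02  2.77103e+02  0.00000e+00 -7.00000e-03] [[-0.6, 0.2], [-0.4, 0.2], [0.3, -0.2], [0.7, -0.2]]
19.5 [ 4.66490e+02  2.76973e+02  0.00000e+00 -9.00000e-03] [[-0.5, 0.5], [-0.4, 0.5], [0.4, 0.1], [0.7, 0.0], [0.4, -2.2], [-2.8, 0.1]]
19.5 [ 4.63815e+02  2.76743e+02  0.00000e+00 -1.40000e-02] [[1.7, -1.3], [-1.5, 1.0]]
```

```bash
cat >> h.py <<'E'
C=np.array([465.3,-145.1,28.]);CR=lean(1.651);SLOT=np.array([467,277.5,12.]);SY=-.01
def frame(z,y):
    z=z/np.linalg.norm(z);y=y-z*(y@z);y/=np.linalg.norm(y);return R.from_matrix(np.c_[np.cross(y,z),y,z])
GR=frame(-CR.apply([0,0,1]),-CR.apply([0,1,0]))
DOWN=lambda az:frame(np.array([0,0,-1.]),np.array([np.cos(az),np.sin(az),0]))
SCR=R.from_euler("z",SY)*R.from_euler("y",25,degrees=True)
def go(p,Q,frac=1.,p0=None,R0=None):
    """travel/rot numbers to p, and frac of the turn to Q; returns the end pose"""
    s=observe()
    p0=s["tcp_pos"] if p0 is None else p0;R0=R.from_quat(s["orientation"]) if R0 is None else R0
    rv=(R0.inv()*Q).as_rotvec()*frac
    t=R0.inv().apply(np.array(p,float)-p0)
    print("travel",(t/250).round(3).tolist(),"rot",(rv/.5).round(3).tolist(),"rows",round(np.linalg.norm(t)/41.7,1),round(np.degrees(np.linalg.norm(rv))/7.16,1))
    return np.array(p,float),R0*R.from_rotvec(rv)
E
python3 - <<'E'
from h import *
a,b=go([400,300,300],GR,.35);a,b=go([500,60,300],GR,.6,a,b)
g=C+CR.apply([0,0,56]);print(g)
a,b=go(g+CR.apply([0,0,90]),GR,1,a,b)
E
```

```text
travel [-0.908, -0.718, -0.344] rot [0.266, 0.152, 0.713] rows 7.2 3.1
travel [-0.972, -0.369, 0.004] rot [0.297, 0.169, 0.795] rows 6.2 3.5
[ 488.00403247 -143.27513864   79.15854563]
travel [-0.81, -0.012, 0.551] rot [0.198, 0.113, 0.53] rows 5.9 2.3
```

Call:
{"method": "step_arm", "body": {
  "series": [
    {"travel": [-0.45, -0.36, -0.34], "rot": [0.13, 0.07, 0.35], "fingers": 0},
    {"travel": [-0.91, -0.72, -0.34], "rot": [0.27, 0.15, 0.71], "fingers": 0},
    {"travel": [-0.91, -0.72, -0.34], "rot": [0.27, 0.15, 0.71], "fingers": 0},
    {"travel": [-0.91, -0.72, -0.34], "rot": [0.27, 0.15, 0.71], "fingers": 0},
    {"travel": [-0.91, -0.72, -0.34], "rot": [0.27, 0.15, 0.71], "fingers": 0},
    {"travel": [-0.91, -0.72, -0.34], "rot": [0.27, 0.15, 0.71], "fingers": 0},
    {"travel": [-0.91, -0.72, -0.34], "rot": [0.27, 0.15, 0.71], "fingers": 0},
    {"travel": [-0.91, -0.72, -0.34], "rot": [0.27, 0.15, 0.71], "fingers": 0},
    {"travel": [-0.91, -0.72, -0.34], "rot": [0.27, 0.15, 0.71], "fingers": 0}
  ]
}}

```text
time_s: 1.65
tcp_pos: [401.8, 297.2, 299.9]
orientation: [0.395, 0.915, -0.056, -0.051]
ft_force: [0.1, 0.5, 0.5]
opening: 91.0
```

Call:
{"method": "step_arm", "body": {
  "series": [
    {"travel": [-0.97, -0.37, 0], "rot": [0.3, 0.17, 0.8], "fingers": 0},
    {"travel": [-0.97, -0.37, 0], "rot": [0.3, 0.17, 0.8], "fingers": 0},
    {"travel": [-0.97, -0.37, 0], "rot": [0.3, 0.17, 0.8], "fingers": 0},
    {"travel": [-0.97, -0.37, 0], "rot": [0.3, 0.17, 0.8], "fingers": 0},
    {"travel": [-0.97, -0.37, 0], "rot": [0.3, 0.17, 0.8], "fingers": 0},
    {"travel": [-0.97, -0.37, 0], "rot": [0.3, 0.17, 0.8], "fingers": 0},
    {"travel": [-0.97, -0.37, 0], "rot": [0.3, 0.17, 0.8], "fingers": 0},
    {"travel": [-0.97, -0.37, 0], "rot": [0.3, 0.17, 0.8], "fingers": 0}
  ]
}}

```text
time_s: 2.32
tcp_pos: [501.0, 58.5, 299.6]
orientation: [0.566, 0.809, -0.117, -0.107]
ft_force: [-0.2, 2.1, -0.1]
opening: 91.3
```

```bash
python3 - <<'E'
from h import *
s=observe();print(s["time_s"],s["tcp_pos"],s["joint_positions"].round(2))
g=C+CR.apply([0,0,56])
a,b=go(g+CR.apply([0,0,90]),GR)
E
```

```text
2.3167 [501.00386443  58.46847601 299.64137155] [ 0.04  0.42  1.28 -0.06  1.76 -0.31]
travel [-0.802, -0.009, 0.551] rot [0.192, 0.115, 0.522] rows 5.8 2.3
```

Call:
{"method": "step_arm", "body": {
  "series": [
    {"travel": [-0.8, -0.01, 0.55], "rot": [0.19, 0.115, 0.52], "fingers": 0},
    {"travel": [-0.8, -0.01, 0.55], "rot": [0.19, 0.115, 0.52], "fingers": 0},
    {"travel": [-0.8, -0.01, 0.55], "rot": [0.19, 0.115, 0.52], "fingers": 0},
    {"travel": [-0.8, -0.01, 0.55], "rot": [0.19, 0.115, 0.52], "fingers": 0},
    {"travel": [-0.8, -0.01, 0.55], "rot": [0.19, 0.115, 0.52], "fingers": 0},
    {"travel": [-0.8, -0.01, 0.55], "rot": [0.19, 0.115, 0.52], "fingers": 0},
    {"travel": [-0.8, -0.01, 0.55], "rot": [0.19, 0.115, 0.52], "fingers": 0},
    {"travel": [-0.8, -0.01, 0.55], "rot": [0.19, 0.115, 0.52], "fingers": 0},
    {"travel": [-0.8, -0.01, 0.55], "rot": [0.19, 0.115, 0.52], "fingers": 0}
  ]
}}

```text
time_s: 3.07
tcp_pos: [524.0, -136.6, 162.5]
orientation: [0.662, 0.72, -0.152, -0.141]
ft_force: [-0.1, 1.2, 0.8]
opening: 90.9
```

```bash
python3 - <<'E'
from h import *
a,b=go(C+CR.apply([0,0,56]),GR)
im=capture("side");s=observe();p=s["tcp_pos"];Q=R.from_quat(s["orientation"])
im=im[...,::-1].copy()
x,y,w,h=340,130,130,130
c=cv2.resize(im[y:y+h,x:x+w],None,fx=4.5,fy=4.5)
def ln(pts,col):
    q=((proj("side",pts)-[x,y]+.5)*4.5).astype(int);cv2.polylines(c,[q],False,col,1)
ln(CR.apply([[60,6,0],[60,6,100],[-60,6,100],[-60,6,0]])+C,(0,255,0));ln(np.array([p,p+Q.apply([0,0,90])]),(0,0,255))
cv2.imwrite("pics/pre.png",c)
E
```

```text
travel [-0.015, 0.002, 0.364] rot [0.003, 0.001, 0.009] rows 2.2 0.0
```

View pics/pre.png

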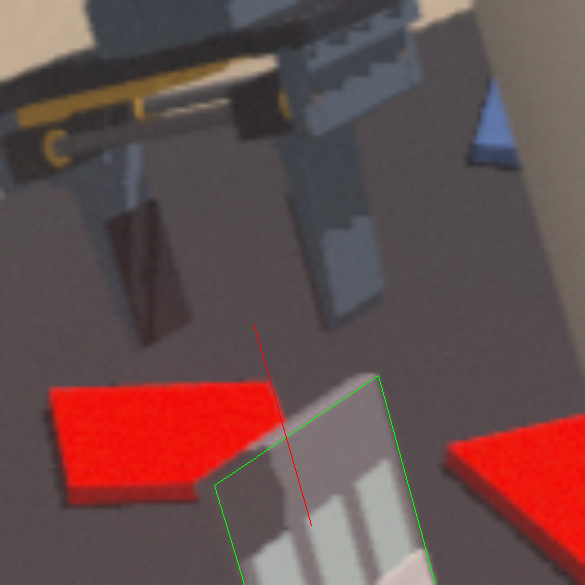

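Call:
{"method": "step_arm", "body": {
  "series": [
    {"travel": [-0.015, 0, 0], "rot": [0, 0, 0.01], "fingers": 0.5},
    {"travel": [-0.015, 0, 0.06], "rot": [0, 0, 0.01], "fingers": 0.5},
    {"travel": [-0.015, 0, 0.12], "rot": [0, 0, 0.01], "fingers": 0.5},
    {"travel": [-0.015, 0, 0.18], "rot": [0, 0, 0.01], "fingers": 0.5},
    {"travel": [-0.015, 0, 0.24], "rot": [0, 0, 0.01], "fingers": 0.5},
    {"travel": [-0.015, 0, 0.3], "rot": [0, 0, 0.01], "fingers": 0.5},
    {"travel": [-0.015, 0, 0.36], "rot": [0, 0, 0.01], "fingers": 0.5},
    {"travel": [-0.015, 0, 0.36], "rot": [0, 0, 0.01], "fingers": 0.5}
  ]
}}

```text
time_s: 3.78
tcp_pos: [486.2, -144.1, 79.0]
orientation: [0.664, 0.719, -0.153, -0.141]
ft_force: [-0.8, 0.2, -0.3]
opening: 46.0
```

Call:
{"method": "step_arm", "body": {
  "series": [
    {"travel": [0, 0, 0], "rot": [0, 0, 0], "fingers": 1},
    {"travel": [0, 0, 0], "rot": [0, 0, 0], "fingers": 1},
    {"travel": [0, 0, 0], "rot": [0, 0, 0], "fingers": 1},
    {"travel": [0, 0, 0], "rot": [0, 0, 0], "fingers": 1},
    {"travel": [0, 0, 0], "rot": [0, 0, 0], "fingers": 1},
    {"travel": [0, 0, 0], "rot": [0, 0, 0], "fingers": 1},
    {"travel": [0, 0, 0], "rot": [0, 0, 0], "fingers": 1},
    {"travel": [0, 0, 0], "rot": [0, 0, 0], "fingers": 1}
  ]
}}

```text
time_s: 4.45
tcp_pos: [488.1, -145.2, 80.5]
orientation: [0.664, 0.718, -0.152, -0.14]
ft_force: [1.2, 1.0, 5.8]
opening: 11.7
```

Call:
{"method": "step_arm", "body": {
  "series": [
    {"travel": [0, 0, -0.05], "rot": [0, 0, 0], "fingers": 1},
    {"travel": [0, 0, -0.1], "rot": [0, 0, 0], "fingers": 1},
    {"travel": [0, 0, -0.18], "rot": [0, 0, 0], "fingers": 1},
    {"travel": [0, 0, -0.26], "rot": [0, 0, 0], "fingers": 1},
    {"travel": [0, 0, -0.34], "rot": [0, 0, 0], "fingers": 1},
    {"travel": [0, 0, -0.44], "rot": [0, 0, 0], "fingers": 1},
    {"travel": [0, 0, -0.54], "rot": [0, 0, 0], "fingers": 1},
    {"travel": [0, 0, -0.64], "rot": [0, 0, 0], "fingers": 1},
    {"travel": [0, 0, -0.64], "rot": [0, 0, 0], "fingers": 1}
  ]
}}

```text
time_s: 5.2
tcp_pos: [555.2, -140.1, 230.1]
orientation: [0.664, 0.719, -0.151, -0.137]
ft_force: [0.8, -0.3, -1.2]
opening: 11.9
```

```bash
python3 - <<'E'
from h import *
s=observe();print(s["tcp_pos"],s["joint_positions"].round(2))
for az in (SY+np.pi/2,SY-np.pi/2):
    D=DOWN(az);a,b=go([500,40,300],D,.35);a,b=go([480,200,300],D,.6,a,b);a,b=go([467,277.5,250],D,1,a,b)
cv2.imwrite("pics/c.png",capture("side")[100:300,250:550,::-1])
E
```

```text
[ 555.16858529 -140.142186    230.14893505] [-0.27  0.62  1.13 -0.14  1.77 -0.35]
travel [0.735, -0.262, -0.193] rot [-0.235, -0.211, -1.022] rows 4.8 4.3
travel [0.573, 0.293, -0.04] rot [-0.262, -0.235, -1.138] rows 3.9 4.8
travel [0.154, 0.286, 0.182] rot [-0.174, -0.157, -0.759] rows 2.2 3.2
travel [0.735, -0.262, -0.193] rot [-0.216, 0.24, 1.144] rows 4.8 4.8
travel [0.522, -0.375, 0.059] rot [-0.241, 0.268, 1.274] rows 3.9 5.3
travel [0.092, -0.284, 0.223] rot [-0.161, 0.179, 0.849] rows 2.2 3.5
```

Call:
{"method": "step_arm", "body": {
  "series": [
    {"travel": [0.1, -0.05, -0.19], "rot": [0, 0, 0], "fingers": 1},
    {"travel": [0.735, -0.26, -0.19], "rot": [-0.22, -0.2, -0.96], "fingers": 1},
    {"travel": [0.735, -0.26, -0.19], "rot": [-0.22, -0.2, -0.96], "fingers": 1},
    {"travel": [0.735, -0.26, -0.19], "rot": [-0.22, -0.2, -0.96], "fingers": 1},
    {"travel": [0.735, -0.26, -0.19], "rot": [-0.22, -0.2, -0.96], "fingers": 1},
    {"travel": [0.735, -0.26, -0.19], "rot": [-0.22, -0.2, -0.96], "fingers": 1},
    {"travel": [0.735, -0.26, -0.19], "rot": [-0.22, -0.2, -0.96], "fingers": 1},
    {"travel": [0.735, -0.26, -0.19], "rot": [-0.22, -0.2, -0.96], "fingers": 1}
  ]
}}

```text
time_s: 5.92
tcp_pos: [497.2, 40.4, 295.4]
orientation: [0.472, 0.869, -0.109, -0.101]
ft_force: [-0.1, -0.8, -1.5]
opening: 11.8
```

```bash
python3 - <<'E'
from h import *
D=DOWN(SY+np.pi/2)
a,b=go([480,200,300],D,.53);a,b=go([467,277.5,250],D,1,a,b)
E
```

```text
travel [0.576, 0.278, -0.058] rot [-0.242, -0.222, -1.037] rows 3.9 4.4
travel [0.174, 0.277, 0.179] rot [-0.215, -0.197, -0.92] rows 2.2 3.9
```

Call:
{"method": "step_arm", "body": {
  "series": [
    {"travel": [0.575, 0.28, -0.06], "rot": [-0.23, -0.21, -0.99], "fingers": 1},
    {"travel": [0.575, 0.28, -0.06], "rot": [-0.23, -0.21, -0.99], "fingers": 1},
    {"travel": [0.575, 0.28, -0.06], "rot": [-0.23, -0.21, -0.99], "fingers": 1},
    {"travel": [0.575, 0.28, -0.06], "rot": [-0.23, -0.21, -0.99], "fingers": 1},
    {"travel": [0.575, 0.28, -0.06], "rot": [-0.23, -0.21, -0.99], "fingers": 1},
    {"travel": [0.575, 0.28, -0.06], "rot": [-0.23, -0.21, -0.99], "fingers": 1},
    {"travel": [0.575, 0.28, -0.06], "rot": [-0.23, -0.21, -0.99], "fingers": 1},
    {"travel": [0.575, 0.28, -0.06], "rot": [-0.23, -0.21, -0.99], "fingers": 1}
  ]
}}

```text
time_s: 6.58
tcp_pos: [481.8, 198.4, 300.2]
orientation: [0.246, 0.966, -0.056, -0.052]
ft_force: [-0.5, 0.5, -1.7]
opening: 11.7
```

```bash
python3 - <<'E'
from h import *
D=DOWN(SY+np.pi/2)
a,b=go([467,277.5,220],D)
E
```

```text
travel [0.18, 0.291, 0.298] rot [-0.227, -0.209, -0.975] rows 2.7 4.1
```

Call:
{"method": "step_arm", "body": {
  "series": [
    {"travel": [0.18, 0.29, 0], "rot": [-0.227, -0.209, -0.975], "fingers": 1},
    {"travel": [0.18, 0.29, 0.1], "rot": [-0.227, -0.209, -0.975], "fingers": 1},
    {"travel": [0.18, 0.29, 0.3], "rot": [-0.227, -0.209, -0.975], "fingers": 1},
    {"travel": [0.18, 0.29, 0.3], "rot": [-0.227, -0.209, -0.975], "fingers": 1},
    {"travel": [0.18, 0.29, 0.3], "rot": [-0.227, -0.209, -0.975], "fingers": 1},
    {"travel": [0.18, 0.29, 0.3], "rot": [-0.227, -0.209, -0.975], "fingers": 1},
    {"travel": [0.18, 0.29, 0.3], "rot": [-0.227, -0.209, -0.975], "fingers": 1},
    {"travel": [0.18, 0.29, 0.3], "rot": [-0.227, -0.209, -0.975], "fingers": 1},
    {"travel": [0.18, 0.29, 0.3], "rot": [-0.227, -0.209, -0.975], "fingers": 1}
  ]
}}

```text
time_s: 7.33
tcp_pos: [467.5, 278.7, 221.5]
orientation: [0.005, 1.0, 0.001, 0.001]
ft_force: [1.2, 0.1, -1.0]
opening: 11.8
```

```bash
python3 - <<'E'
from h import *
D=DOWN(SY+np.pi/2)
go([467,277.5,130],D)
s=observe();p=s["tcp_pos"];print(s["joint_positions"].round(2),p)
out=[]
for n,(x,y,w,h) in (("side",(130,190,130,190)),("top",(120,215,130,130))):
    im=capture(n)[...,::-1];f=3
    c=cv2.resize(im[y:y+h,x:x+w],None,fx=f,fy=f,interpolation=cv2.INTER_CUBIC)
    for pts,col in ((R.from_euler("z",SY).apply([[60,6,-56],[60,6,44],[-60,6,44],[-60,6,-56],[60,6,-56]])+p,(0,255,0)),(R.from_euler("z",SY).apply([[50,-16.5,36],[50,16.5,36],[-50,16.5,36],[-50,-16.5,36],[50,-16.5,36]])+SLOT,(0,0,255))):
        q=((proj(n,pts)-[x,y]+.5)*f).astype(int);cv2.polylines(c,[q],False,col,1)
    out.append(cv2.copyMakeBorder(c,0,570-c.shape[0],0,0,0))
cv2.imwrite("pics/above.png",np.hstack(out))
E
```

```text
travel [0.003, -0.005, 0.366] rot [0.003, 0.005, 0.001] rows 2.2 0.0
[ 0.43  0.37  1.54  0.    1.23 -1.13] [467.51566661 278.65481544 221.48744715]
```

View pics/above.png

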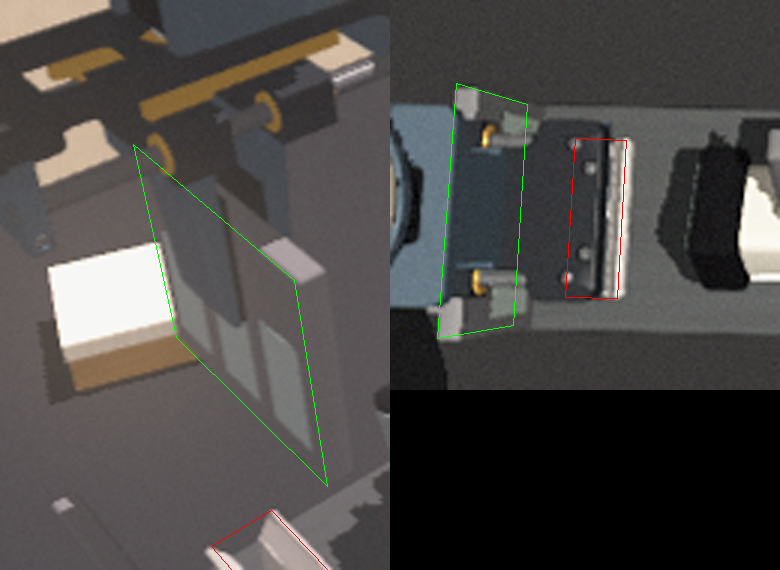

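Call:
{"method": "step_arm", "body": {
  "series": [
    {"travel": [0.003, -0.005, 0.13], "rot": [0, 0, 0], "fingers": 1},
    {"travel": [0.003, -0.005, 0.26], "rot": [0, 0, 0], "fingers": 1},
    {"travel": [0.003, -0.005, 0.36], "rot": [0, 0, 0], "fingers": 1},
    {"travel": [0.003, -0.005, 0.42], "rot": [0, 0, 0], "fingers": 1},
    {"travel": [0.003, -0.005, 0.46], "rot": [0, 0, 0], "fingers": 1},
    {"travel": [0.003, -0.005, 0.49], "rot": [0, 0, 0], "fingers": 1},
    {"travel": [0.003, -0.005, 0.52], "rot": [0, 0, 0], "fingers": 1},
    {"travel": [0.003, -0.005, 0.52], "rot": [0, 0, 0], "fingers": 1}
  ]
}}

```text
time_s: 8.1
tcp_pos: [465.6, 277.6, 89.8]
orientation: [0.003, 1.0, 0.001, 0.0]
ft_force: [0.1, -1.1, -1.5]
opening: 11.9
```

Carrier bottom is at about 33 mm, so it is inside the flare with no contact. I'll go on down gently.

Call:
{"method": "step_arm", "body": {
  "series": [
    {"travel": [0, 0, 0.02], "rot": [0, 0, 0], "fingers": 1},
    {"travel": [0, 0, 0.03], "rot": [0, 0, 0], "fingers": 1},
    {"travel": [0, 0, 0.04], "rot": [0, 0, 0], "fingers": 1},
    {"travel": [0, 0, 0.05], "rot": [0, 0, 0], "fingers": 1},
    {"travel": [0, 0, 0.058], "rot": [0, 0, 0], "fingers": 1},
    {"travel": [0, 0, 0.066], "rot": [0, 0, 0], "fingers": 1},
    {"travel": [0, 0, 0.066], "rot": [0, 0, 0], "fingers": 1}
  ]
}}

```text
time_s: 8.68
tcp_pos: [465.5, 277.6, 73.6]
orientation: [0.003, 1.0, 0.001, 0.0]
ft_force: [0.2, 0.3, -0.5]
opening: 12.0
```

Call:
{"method": "step_arm", "body": {
  "series": [
    {"travel": [0, 0, 0.004], "rot": [0, 0, 0], "fingers": 1},
    {"travel": [0, 0, 0.008], "rot": [0, 0, 0], "fingers": 1},
    {"travel": [0, 0, 0.012], "rot": [0, 0, 0], "fingers": 1},
    {"travel": [0, 0, 0.012], "rot": [0, 0, 0], "fingers": 1}
  ]
}}

```text
time_s: 9.02
tcp_pos: [465.6, 277.6, 70.7]
orientation: [0.003, 1.0, 0.001, 0.001]
ft_force: [-0.1, 0.3, -1.6]
opening: 11.9
```

Call:
{"method": "step_arm", "body": {
  "series": [
    {"travel": [0, 0, 0.004], "rot": [0, 0, 0], "fingers": 1},
    {"travel": [0, 0, 0.008], "rot": [0, 0, 0], "fingers": 1},
    {"travel": [0, 0, 0.012], "rot": [0, 0, 0], "fingers": 1},
    {"travel": [0, 0, 0.012], "rot": [0, 0, 0], "fingers": 1}
  ]
}}

```text
time_s: 9.35
tcp_pos: [465.8, 277.7, 67.9]
orientation: [0.003, 1.0, 0.001, 0.001]
ft_force: [0.4, -0.0, -0.7]
opening: 11.6
```

Call:
{"method": "step_arm", "body": {
  "series": [
    {"travel": [0, 0, 0.004], "rot": [0, 0, 0], "fingers": 1},
    {"travel": [0, 0, 0.008], "rot": [0, 0, 0], "fingers": 1},
    {"travel": [0, 0, 0.012], "rot": [0, 0, 0], "fingers": 1},
    {"travel": [0, 0, 0.012], "rot": [0, 0, 0], "fingers": 1}
  ]
}}

```text
time_s: 9.68
tcp_pos: [466.4, 277.8, 66.8]
orientation: [0.003, 1.0, 0.001, 0.002]
ft_force: [-6.6, -6.1, 38.5]
opening: 12.3
```

Call:
{"method": "step_arm", "body": {
  "series": [
    {"travel": [0, 0, -0.006], "rot": [0, 0, 0], "fingers": 1},
    {"travel": [0, 0, -0.006], "rot": [0, 0, 0], "fingers": 1},
    {"travel": [0, 0, -0.006], "rot": [0, 0, 0], "fingers": 1},
    {"travel": [0, 0, -0.006], "rot": [0, 0, 0], "fingers": 0.6},
    {"travel": [0, 0, -0.006], "rot": [0, 0, 0], "fingers": 0.6},
    {"travel": [0, 0, -0.006], "rot": [0, 0, 0], "fingers": 0.6},
    {"travel": [0, 0, -0.006], "rot": [0, 0, 0], "fingers": 0.6},
    {"travel": [0, 0, -0.006], "rot": [0, 0, 0], "fingers": 0.6},
    {"travel": [0, 0, -0.006], "rot": [0, 0, 0], "fingers": 0.6}
  ]
}}

```text
time_s: 10.43
tcp_pos: [465.7, 277.7, 66.3]
orientation: [0.003, 1.0, 0.001, 0.001]
ft_force: [-0.2, -0.4, 0.1]
opening: 36.5
```

Call:
{"method": "step_arm", "body": {
  "series": [
    {"travel": [0, 0, -0.1], "rot": [0, 0, 0], "fingers": 0.6},
    {"travel": [0, 0, -0.2], "rot": [0, 0, 0], "fingers": 0.6},
    {"travel": [0, 0, -0.4], "rot": [0, 0, 0], "fingers": 0.6},
    {"travel": [0, 0, -0.6], "rot": [0, 0, 0], "fingers": 0.6},
    {"travel": [0, 0, -0.8], "rot": [0, 0, 0], "fingers": 0.2},
    {"travel": [0, 0, -0.95], "rot": [0, 0, 0], "fingers": 0},
    {"travel": [0, 0, -0.95], "rot": [0, 0, 0], "fingers": 0},
    {"travel": [0, 0, -0.95], "rot": [0, 0, 0], "fingers": 0}
  ]
}}

```text
time_s: 11.1
tcp_pos: [467.2, 278.2, 309.2]
orientation: [0.003, 1.0, 0.002, 0.004]
ft_force: [-0.6, 0.2, 0.1]
opening: 60.3
```

```bash
python3 - <<'E'
from h import *
out=[]
for n,(x,y,w,h) in (("side",(130,240,130,190)),("top",(120,235,130,110))):
    im=capture(n)[...,::-1];f=3
    c=cv2.resize(im[y:y+h,x:x+w],None,fx=f,fy=f,interpolation=cv2.INTER_CUBIC)
    pts=R.from_euler("z",SY).apply([[60,6,100],[60,-6,100],[-60,-6,100],[-60,6,100],[60,6,100]])+SLOT
    q=((proj(n,pts)-[x,y]+.5)*f).astype(int);cv2.polylines(c,[q],False,(0,255,0),1)
    out.append(cv2.copyMakeBorder(c,0,570-c.shape[0],0,0,0))
cv2.imwrite("pics/placed.png",np.hstack(out))
# grip point & target
g=np.array([466,112.3,80.])
zt=SCR.apply([0,0,1]);T=g+SCR.apply([0,6.5,66]);Q=frame(-zt,SCR.apply([0,1,0]));print("T",T)
a,b=go(T+zt*110,Q);a,b=go(T,Q,1,a,b)
E
```

```text
T [493.95640956 118.5207516  139.81631394]
travel [-0.303, -0.636, 0.259] rot [0.002, 0.878, 0.008] rows 4.5 3.5
travel [-0.0, -0.0, 0.44] rot [0.0, -0.0, -0.0] rows 2.6 0.0
```

View pics/placed.png

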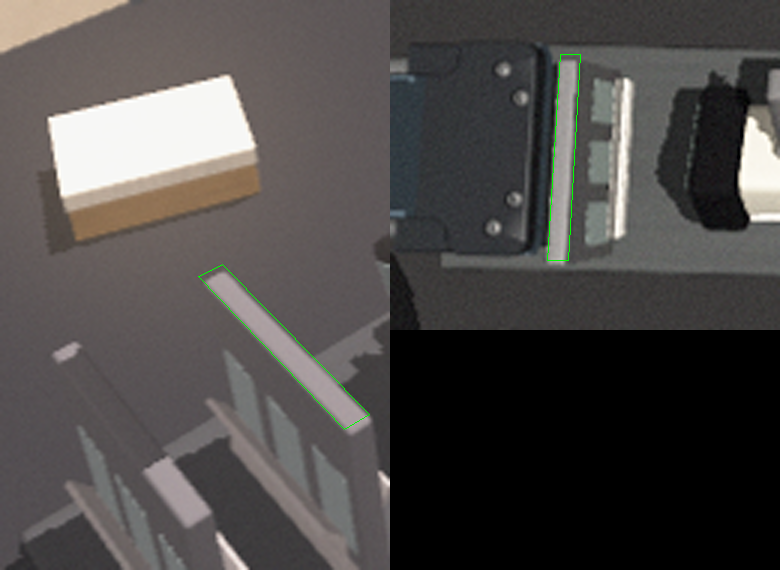

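Call:
{"method": "step_arm", "body": {
  "series": [
    {"travel": [-0.3, -0.635, 0.1], "rot": [0, 0.88, 0], "fingers": 0},
    {"travel": [-0.3, -0.635, 0.2], "rot": [0, 0.88, 0], "fingers": 0},
    {"travel": [-0.3, -0.635, 0.26], "rot": [0, 0.88, 0], "fingers": 0},
    {"travel": [-0.3, -0.635, 0.26], "rot": [0, 0.88, 0], "fingers": 0},
    {"travel": [-0.3, -0.635, 0.26], "rot": [0, 0.88, 0], "fingers": 0},
    {"travel": [-0.3, -0.635, 0.26], "rot": [0, 0.88, 0], "fingers": 0},
    {"travel": [-0.3, -0.635, 0.26], "rot": [0, 0.88, 0], "fingers": 0},
    {"travel": [-0.3, -0.635, 0.26], "rot": [0, 0.88, 0], "fingers": 0}
  ]
}}

```text
time_s: 11.87
tcp_pos: [538.8, 118.6, 238.1]
orientation: [0.003, 0.976, 0.001, -0.218]
ft_force: [-0.4, 0.4, -0.2]
opening: 91.4
```

```bash
python3 - <<'E'
from h import *
g=np.array([466,112.3,80.])
zt=SCR.apply([0,0,1]);T=g+SCR.apply([0,6.5,66]);Q=frame(-zt,SCR.apply([0,1,0]))
s=observe();p=s["tcp_pos"];print(p,s["opening"],s["ft_force"])
go(T,Q)
x,y,w,h=230,150,150,140;f=4
im=capture("side")[...,::-1];c=cv2.resize(im[y:y+h,x:x+w],None,fx=f,fy=f,interpolation=cv2.INTER_CUBIC)
Qn=R.from_quat(s["orientation"])
for pts,col in((np.array([p,p+Qn.apply([0,0,110])]),(0,0,255)),(SCR.apply([[10,37,32],[10,37,98],[-10,37,98],[-10,37,32]])+g,(0,140,255)),(SCR.apply([[16,14,104],[16,-14,104],[-16,-14,104],[-16,14,104]])+g,(255,0,0)),(T+SCR.apply([[0,-45,0],[0,45,0]]),(0,255,0))):
    cv2.polylines(c,[((proj("side",pts)-[x,y]+.5)*f).astype(int)],False,col,1)
cv2.imwrite("pics/pretrig.png",c)
E
```

```text
[538.78282281 118.60423724 238.08193863] 91.37248728866426 [-0.44524876  0.44153139 -0.17541484]
travel [-0.005, -0.002, 0.432] rot [-0.001, -0.008, 0.008] rows 2.6 0.0
```

View pics/pretrig.png

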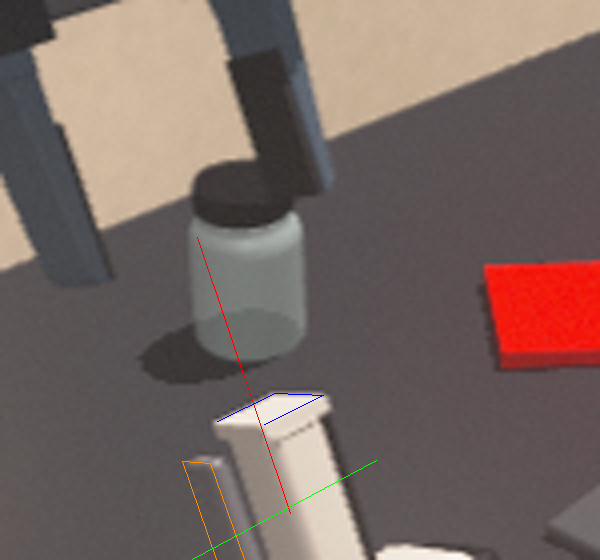

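Call:
{"method": "step_arm", "body": {
  "series": [
    {"travel": [-0.005, -0.005, 0.12], "rot": [0, 0, 0], "fingers": 0},
    {"travel": [-0.005, -0.005, 0.2], "rot": [0, 0, 0], "fingers": 0},
    {"travel": [-0.005, -0.005, 0.26], "rot": [0, 0, 0], "fingers": 0},
    {"travel": [-0.005, -0.005, 0.32], "rot": [0, 0, 0], "fingers": 0},
    {"travel": [-0.005, -0.005, 0.38], "rot": [0, 0, 0], "fingers": 0},
    {"travel": [-0.005, -0.005, 0.43], "rot": [0, 0, 0], "fingers": 0},
    {"travel": [-0.005, -0.005, 0.43], "rot": [0, 0, 0], "fingers": 0}
  ]
}}

```text
time_s: 12.5
tcp_pos: [492.7, 118.4, 140.1]
orientation: [0.002, 0.976, 0.001, -0.219]
ft_force: [-0.7, 0.3, -0.2]
opening: 90.8
```

Call:
{"method": "step_arm", "body": {
  "series": [
    {"travel": [0, 0, 0], "rot": [0, 0, 0], "fingers": 0.3},
    {"travel": [0, 0, 0], "rot": [0, 0, 0], "fingers": 0.4},
    {"travel": [0, 0, 0], "rot": [0, 0, 0], "fingers": 0.5},
    {"travel": [0, 0, 0], "rot": [0, 0, 0], "fingers": 0.6},
    {"travel": [0, 0, 0], "rot": [0, 0, 0], "fingers": 1},
    {"travel": [0, 0, 0], "rot": [0, 0, 0], "fingers": 1},
    {"travel": [0, 0, 0], "rot": [0, 0, 0], "fingers": 1}
  ]
}}

```text
time_s: 13.08
tcp_pos: [495.4, 118.4, 141.5]
orientation: [0.003, 0.976, 0.002, -0.217]
ft_force: [1.3, 9.4, 3.5]
opening: 47.6
```

Call:
{"method": "step_arm", "body": {
  "series": [
    {"travel": [0, 0, 0], "rot": [0, 0, 0], "fingers": 1},
    {"travel": [0, 0, 0], "rot": [0, 0, 0], "fingers": 1},
    {"travel": [0, 0, 0], "rot": [0, 0, 0], "fingers": 1},
    {"travel": [0, 0, 0], "rot": [0, 0, 0], "fingers": 1}
  ]
}}

```text
time_s: 13.42
tcp_pos: [495.4, 119.5, 141.4]
orientation: [0.003, 0.976, 0.003, -0.217]
ft_force: [1.4, 18.4, 4.1]
opening: 41.5
```

Call:
{"method": "step_arm", "body": {
  "series": [
    {"travel": [0, 0, 0], "rot": [0, 0, 0], "fingers": 1},
    {"travel": [0, 0, 0], "rot": [0, 0, 0], "fingers": 1},
    {"travel": [0, 0, 0], "rot": [0, 0, 0], "fingers": 1},
    {"travel": [0, 0, 0], "rot": [0, 0, 0], "fingers": 1},
    {"travel": [0, 0, 0], "rot": [0, 0, 0], "fingers": 1},
    {"travel": [0, 0, 0], "rot": [0, 0, 0], "fingers": 1}
  ]
}}

```text
time_s: 13.92
tcp_pos: [495.4, 119.5, 141.4]
orientation: [0.003, 0.976, 0.003, -0.217]
ft_force: [0.5, 17.4, 4.2]
opening: 41.5
```

```bash
python3 - <<'E'
from h import *
g=np.array([466,112.3,80.]);s=observe();print(s["time_s"],s["opening"],s["ft_force"],s["tcp_pos"])
x,y,w,h=240,220,110,80;f=6
im=capture("side")[...,::-1];c=cv2.resize(im[y:y+h,x:x+w],None,fx=f,fy=f,interpolation=cv2.INTER_CUBIC)
c=np.clip(((c/255.)**.6)*255,0,255).astype(np.uint8)
cv2.imwrite("pics/squeeze.png",c)
E
```

```text
13.9167 41.48200289079672 [ 0.46483455 17.40121361  4.24783282] [495.36755038 119.54880154 141.37110687]
```

View pics/squeeze.png

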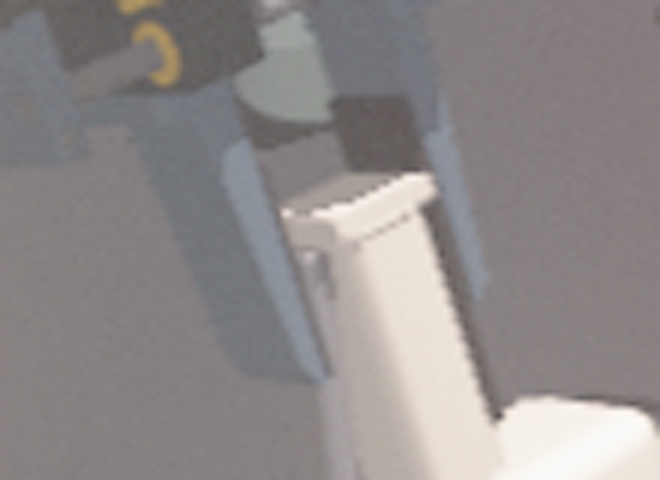

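Call:
{"method": "step_arm", "body": {
  "series": [
    {"travel": [0, 0, 0], "rot": [0, 0, 0], "fingers": 1},
    {"travel": [0, 0, 0], "rot": [0, 0, 0], "fingers": 1},
    {"travel": [0, 0, 0], "rot": [0, 0, 0], "fingers": 1},
    {"travel": [0, 0, 0], "rot": [0, 0, 0], "fingers": 1},
    {"travel": [0, 0, 0], "rot": [0, 0, 0], "fingers": 0.3},
    {"travel": [0, 0, 0], "rot": [0, 0, 0], "fingers": 0},
    {"travel": [0, 0, 0], "rot": [0, 0, 0], "fingers": 0},
    {"travel": [0, 0, 0], "rot": [0, 0, 0], "fingers": 0},
    {"travel": [0, 0, 0], "rot": [0, 0, 0], "fingers": 0},
    {"travel": [0, 0, 0], "rot": [0, 0, 0], "fingers": 0},
    {"travel": [0, 0, 0], "rot": [0, 0, 0], "fingers": 0}
  ]
}}

```text
time_s: 14.88
tcp_pos: [494.9, 117.2, 140.9]
orientation: [0.003, 0.976, 0.001, -0.218]
ft_force: [0.4, -0.8, 0.0]
opening: 85.5
```

Call:
{"method": "step_arm", "body": {
  "series": [
    {"travel": [0, 0, -0.08], "rot": [0, 0, 0], "fingers": 0},
    {"travel": [0, 0, -0.16], "rot": [0, 0, 0], "fingers": 0},
    {"travel": [0, 0, -0.28], "rot": [0, 0, 0], "fingers": 0},
    {"travel": [0, 0, -0.42], "rot": [0, 0, 0], "fingers": 0},
    {"travel": [0, 0, -0.56], "rot": [0, 0, 0], "fingers": 0},
    {"travel": [0, 0, -0.68], "rot": [0, 0, 0], "fingers": 0},
    {"travel": [0, 0, -0.68], "rot": [0, 0, 0], "fingers": 0},
    {"travel": [0, 0, -0.68], "rot": [0, 0, 0], "fingers": 0}
  ]
}}

```text
time_s: 15.55
tcp_pos: [568.0, 116.6, 295.6]
orientation: [0.003, 0.976, 0.001, -0.216]
ft_force: [-0.2, 1.4, -1.4]
opening: 91.5
```

```bash
python3 - <<'E'
from h import *
s=observe();print(s["tcp_pos"],s["opening"],s["ft_force"])
im=capture("side")[...,::-1];cv2.imwrite("pics/end.png",cv2.resize(im[180:480,130:400],None,fx=2,fy=2))
E
```

```text
[568.01080544 116.57029932 295.61140409] 91.51509022296717 [-0.2420101  1.4432865 -1.415353 ]
```

View pics/end.png

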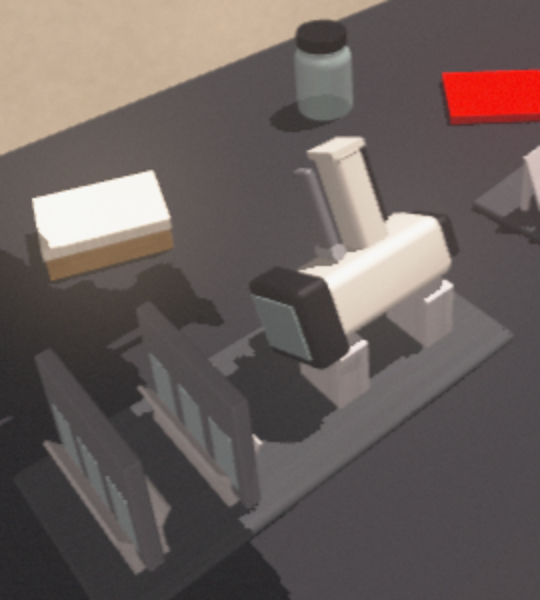

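The picture shows both carriers upright in their slots, the trigger sprung back, the jar and box in place, and the arm clear. I'm handing in.

```bash
python3 -c "
from workcell import *
print(job_done())"
```

```text
the job is handed in; nothing more can be done
None
```

The grey carrier is standing in the free slot and has been scanned, and the job was handed in at about 15.6 s; no verdict is reported.

- **Placing:** I pulled the carrier out along the stand's slant, turned it upright and lowered it until it met the floor at about 38 N. I then eased off and let go. The overlay afterwards showed it upright and within a few millimetres of the slot's centre.
- **Scanning:** I squeezed grip and trigger to a 41.5 mm opening, about the 41 mm expected for a full squeeze, and held it for at least 0.8 s. I could not read the trigger angle directly, so "fully squeezed" rests on that opening and on the measured force (about 17 N on the tool).
- **Last picture:** The trigger is back at rest. Both carriers are upright in their slots, the jar and box look unmoved, and the arm is clear with forces near zero.
- **Disagreement:** The slot position worked out from the base plate's corners was about 6 mm off from the one given by the rack lips and the other carrier. I used the rack lips, and the lowering met no wall contact. The scanner overlay was also 2–3 mm off in the side view, which stayed within the squeeze's margin.

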